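# Fit the stop pin in a tandem brake master cylinder

### The arm

A 7-joint arm with a two-finger parallel gripper is mounted at the origin on a cart in front of the work surface, level with it; the furniture and walls round the work are solid. World frame = base frame: x ahead of the robot, y to its left, z up, the work surface at z = 0. Lengths are in mm, angles in rad, forces in N, time in s.
With the tool pointing down it reaches from about 400 to 925 mm from the base axis. Payload 4.1 kg.
Tool frame: the origin (TCP) lies at the very end of the fingers, on their centre line; the grasp point (between the pads) lies r.tcp_to_grasp behind it (r.tcp_to_grasp is the distance from the TCP to the grasp point, in mm); z points along the fingers, y is the line along which they close (so a half turn about z gives the same grasp; the last joint's range is limited). The gripper opens to 85 mm and grips with 20 to 120 N. Pads are 22 mm wide; open, the fingers measure 114 mm over their backs; the gripper's body (76 mm by 85 mm) begins 54 mm behind the grasp point. The pads swing forward as they close: fully open they stand 13 mm farther back than shut.
Start: joints at [1.224, 0.398, 0.045, 1.537, -0.019, 1.207, -0.051], TCP at [159.462, -630.171, 231.347] pointing down, gripper open.
Joint ranges: [-2.82, 2.82], [-0.49, 2.23], [-1.37, 1.46], [0, 2.46], [-1.36, 4.5], [0.23, 2], [-2.94, 2.94]. Speed limits (rad/s): [2.57, 2.57, 3.14, 3.14, 3.14, 3.14, 3.14].

### API

Orientations are given as a unit quaternion [w, x, y, z].
In Python, from plant import r, cams gives the robot as it stands. The module is installed in compiled form; this text tells all that it offers.
- The arm moves only by the tool step_arm, never from a script. Its argument "targets" is a list of rows, each a list of 3 entries, a list of its own where there are three numbers: the shift along the tool's x, y, z in units of 0.6 m (1.0 is 0.6 m), then the turn, a rotation vector about the tool's x, y, z in units of pi/2 rad (1.0 is pi/2 rad), then the gripper command: -1 is fully open, 1 is shut, values between are in proportion. In form: [[[tx, ty, tz], [rx, ry, rz], gripper], ...]. A call has 1 to 5 rows; each row shifts and turns the commanded pose from where the row before left it, along the tool's axes as they then stand; what a row does not reach is not made up. A row lasts 1/8 s, in which the tool goes at most 62.5 mm and 10.7 degrees, less where a joint would pass 70% of its speed; a pose out of reach is approached as far as the arm can. A call with a number of a shift or a turn outside -1 to 1 is refused whole. A call with a gripper value outside its range is refused whole. The fingers move at their own pace and stop on an object; "squeeze" is the grip in N (left out, the last holds). Time passes only in rows, so rows that do not move let the fingers close. It gives the time, the measured TCP pose, the force, the opening and the grip force at its end, in the units of the state.
- r.sense(): the state, without advancing time (a new reading comes with each control period).
- cams.read_camera(name): name is "scene" or "top" or "wrist"; returns the picture (384x512x3 uint8, blue, green, red); there is no depth.
- cams.camera_params(name): a dict with "camera_matrix" (3x3 intrinsics, pixels), "rvec" (rotation vector, rad) and "tvec" (3), from world to camera coordinates, as OpenCV has them. Camera axes: x right, y down, z forward; pixel columns grow to the right and rows downward; lengths in mm; the calibration is good to about 2 mm. A picture is of the moment at which its call begins: read the wrist's pose just before it. camera_params takes no time and is no camera call; for the wrist camera it gives the pose at the moment of the call.
- r.close_job(): hands the job in; it is judged then, once.
The state is a dict: "time": time; "joint_pos": joint angles; "dq": joint speeds; "joint_efforts": joint torques, N m; "eef_pos": TCP position; "eef_rot": TCP orientation; "force": force on the tool from outside, world axes, zero at the start; "torque": the same for the moment, N m; "grip_width": opening from 0.0 (shut) to 1.0 (fully open); "grip_force": force on a finger pad.
Only numpy, scipy, OpenCV 4.12 (cv2) and the standard library are available. Lean on these libraries where they do the work, as an engineer would, in place of code of your own. Each camera call takes 0.05 s, during which the arm holds its last target. There are 200 camera calls.

### The job

Fit the stop pin in the rebuilt tandem master cylinder on the bench bracket: stand the headed pin, shank down, in the hole of the square boss and let go of it. Then press the pushrod steadily in, past the soft stop where the first piston meets the second one and on against the stiffer spring until the pistons bottom solidly and the pin drops with its head down on the boss; press firmly enough to feel it go solid but do not ram it. Ease the pushrod back out slowly so that the pistons do not snap onto the pin, leave everything free, and do not disturb the brake pad, the tin or the mug.

Things in the scene. Friction and masses are not known exactly. Their poses are not given: they have to be found in the camera images.
- cylinder: Brake master cylinder: grey aluminium casting 126 mm long, 45 mm thick, bore level, fixed behind a bracket. Origin on the worktop below the bracket plate's rear face; x along the bore, the way the pushrod is pressed (away from the robot), z up. On top: round inlets with rubber bungs at x = 28 and 102 mm (111 mm high), between them the square pin boss. Plugged outlets stick out 36 mm to the right.
- bore_mouth (a point): Where the bore's axis (80 mm above the worktop) leaves the front of the bracket, 8 mm before the cylinder's origin. Bracket: dark steel angle, bolted down; upright plate 8 thick, 84 wide, 104 mm tall, with two nuts standing 10 mm out of it at 32 mm either side; base plate behind it. A black rubber boot, 26 mm long, 35 mm thick, surrounds the pushrod here.
- pin_hole (a point): Centre of the mouth of the stop-pin hole, in the top (112 mm above the worktop) of the 28 mm square boss, at x = 65 mm of the cylinder. Vertical hole, 13.5 mm wide, edge chamfered by 2.5 mm.
- pin_seat (a point): Foot of that hole, 21 mm below its mouth: the top of the second piston, on which the pin stands with its head 9 mm clear of the boss. When the pistons are within about 2.5 mm of their end, a slot in the second piston comes under the hole: the pin drops 9 mm by its own weight, its head lands on the boss, and it then catches the returning second piston.
- stop_pin: Loose steel stop pin, 44 mm long, about 45 g: shank 12 mm thick, 30 mm long with a small chamfer at its foot; head 18 mm thick, 14 mm tall. It starts upright on the worktop on the foot of its shank. Origin at the centre of the foot, z towards the head. Foot 91 mm above the worktop: stands on the piston; 82 mm: home.
- rod_end: Flat round end of the pushrod, 24 mm across, 9 mm thick, lock nut behind it. Origin at the centre of its face, which looks towards the robot; x along the bore, inwards. It starts 83 to 121 mm before the cylinder's origin. It is screwed on by an unknown 0 to 18 mm and the rod starts with 1 to 21 mm free play, so its position does not tell where the pistons are met or bottom: feel it.
- rod_face (a point): Same point: centre of the pushrod's face, pressed with shut fingers held level with it. Forces: free play 0.5 N; first piston 12 mm, 1.5 to 4 N; soft first stop, a step to 7 N; both pistons 13.5 mm, to 11 or 12 N; second stop solid, steep. 15 to 20 N held for 0.3 s there shows it bottomed; over 22 N harms the seals. Released suddenly it flies out: its end must not exceed 0.15 m/s.
- brake_pad_1: Bystander: worn brake pad lying flat left of the pushrod, 61 x 123 x 16 mm, origin at the centre of its underside.
- grease_tin: Bystander: flat round tin, 66 mm across and 38 mm tall, right of the pushrod, origin at the centre of its underside.
- mug: Bystander: steel mug with a handle, 96 mm tall, on the right of the worktop, origin at its underside.

How it is judged:
By the outcome, as a careful person would: the job done as asked, in the order asked, and still so for the second after the job is handed in, with the robot touching nothing.
It also fails if it takes over 67 s, if anything falls off the work surface, if the arm or the gripper's body presses on something with over 40 N, if the wrist force passes 120 N, or if a joint passes its speed limit or range.

## Working session

There is one attempt and no reset: what is moved stays moved. The work goes in short steps, Python scripts to look and compute and a tool call to move; the robot and the scene stay as the last step left them, time stands still between calls to the robot, and variables do not carry over. Pictures are saved under pics/ and viewed, at most 10 in all, crops included, and the job is handed in when it is done.

Besides the shell and the picture viewer there is one more tool, called after "Call:" by a JSON object that holds its "method" and its "body". step_arm: Moves the arm, as the interface text tells. Shifts and turns lie within -1 to 1; 1 stands for 0.6 m of shift or pi/2 rad of turn. Its arguments: {"type":"object","properties":{"targets":{"type":"array"},"squeeze":{"type":"number"}},"required":["targets"]}

```bash
mkdir -p pics; cat > h.py <<'E'
import numpy as np,cv2
from plant import r,cams
from scipy.spatial.transform import Rotation as R
def P(n):
    p=cams.camera_params(n);K=np.array(p["camera_matrix"],float);Rm=cv2.Rodrigues(np.array(p["rvec"],float))[0];t=np.array(p["tvec"],float).ravel();return K,Rm,t
def ray(c,uv):
    K,Rm,t=c;d=Rm.T@np.linalg.inv(K)@np.array([uv[0],uv[1],1.]);return -Rm.T@t,d/np.linalg.norm(d)
def atz(c,uv,z):
    o,d=ray(c,uv);return o+d*(z-o[2])/d[2]
def tri(obs):
    A=np.zeros((3,3));b=np.zeros(3)
    for c,uv in obs:
        o,d=ray(c,uv);M=np.eye(3)-np.outer(d,d);A+=M;b+=M@o
    return np.linalg.solve(A,b)
def proj(c,p):
    K,Rm,t=c;q=K@(Rm@np.array(p,float)+t);return q[:2]/q[2]
E
python3 - <<'E'
from h import *
s=r.sense();print(s,r.tcp_to_grasp)
for n in("scene","top"):
    im=cams.read_camera(n);cv2.imwrite(f"pics/{n}0.png",im)
    K,Rm,t=P(n);print(n,K.tolist(),(-Rm.T@t).round(),Rm.round(2).tolist())
a=cv2.imread("pics/scene0.png");b=cv2.imread("pics/top0.png")
cv2.imwrite("pics/sb.png",cv2.resize(a,(800,600),interpolation=2));cv2.imwrite("pics/tb.png",cv2.resize(b,(800,600),interpolation=2))
E
```

```text
{'time': 0.0, 'joint_pos': array([ 1.22398916,  0.39917398,  0.04499446,  1.53788264, -0.0186848 ,
        1.20687748, -0.05074074]), 'dq': array([-0.00068249,  0.00034827,  0.00068961,  0.00016249, -0.00063223,
       -0.00096198,  0.00111265]), 'joint_efforts': array([-1.07551725e-03, -4.75139165e+01,  1.36443079e+00, -2.54221916e+01,
        1.15786502e-02,  9.44210828e-03,  2.82385793e-05]), 'eef_pos': array([ 159.31666269, -629.52469782,  230.27313017]), 'eef_rot': array([-9.42612418e-04,  9.92326322e-01,  1.23642827e-01, -1.83753570e-04]), 'force': array([0.3619854 , 0.04106239, 0.83060757]), 'torque': array([-0.01047756, -0.03113319,  0.01561204]), 'grip_force': 0.0, 'grip_width': 1.0035455832052567} 18.700000000000003
scene [[461.75179552638895, 0.0, 257.91447273132405], [0.0, 461.75179552638895, 189.04399164914247], [0.0, 0.0, 1.0]] [  44. 1087.  703.] [[-0.89, -0.46, 0.02], [-0.25, 0.45, -0.85], [0.38, -0.76, -0.52]]
top [[412.414112371816, 0.0, 248.70120039239833], [0.0, 412.414112371816, 187.8838171062866], [0.0, 0.0, 1.0]] [ 317.  153. 1239.] [[0.0, -1.0, -0.0], [-0.99, -0.0, -0.16], [0.16, 0.0, -0.99]]
```

View pics/sb.png

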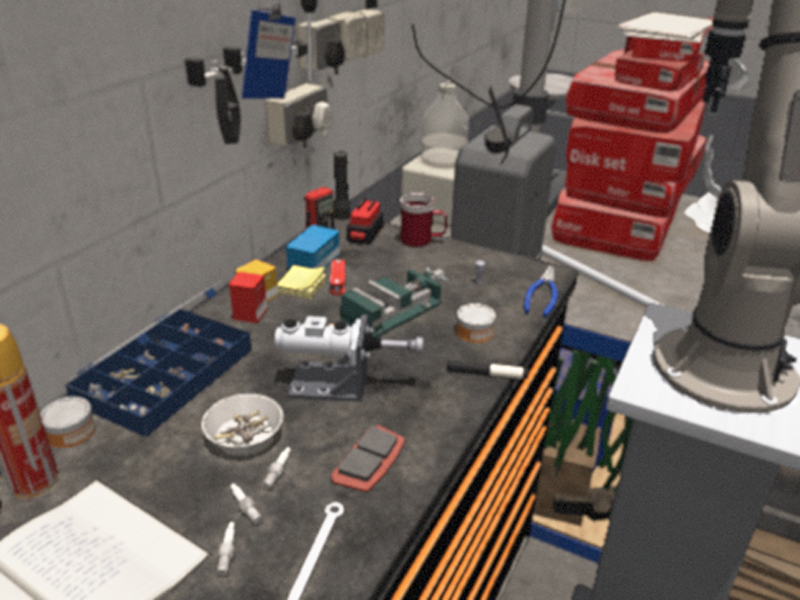

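View pics/tb.png

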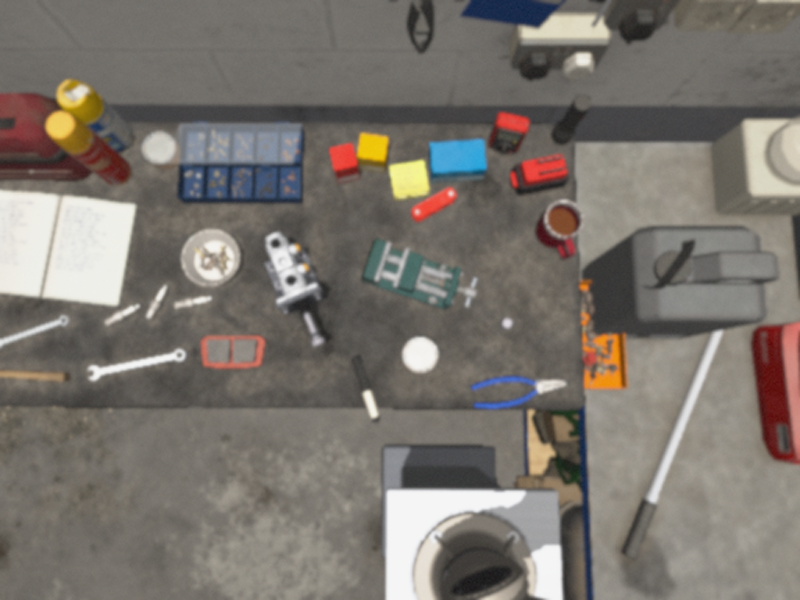

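The top view shows the pin at (507,323) and the boss at about (285,270), with the rod end at (318,340). The scene view shows the pin at (480,270), the boss at (316,326) and the rod face at (420,344). I'll enlarge these next.

```bash
python3 - <<'E'
import cv2,numpy as np
a=cv2.imread("pics/scene0.png");b=cv2.imread("pics/top0.png")
f=lambda im,x,y,w,h,s:cv2.resize(im[y:y+h,x:x+w],None,fx=s,fy=s,interpolation=2)
m=np.zeros((600,800,3),np.uint8)
m[:300,:500]=f(a,175,185,100,60,5)   # scene cyl
m[:300,500:800]=f(a,292,158,30,30,10) # scene pin
m[300:600,:300]=f(b,160,145,60,60,5)[:300]*1
m[300:600,500:800]=f(b,310,192,30,30,10)
m[300:600,300:500]=f(b,180,182,40,60,5)
cv2.imwrite("pics/m1.png",m)
E
```

```text
(no output)
```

View pics/m1.png

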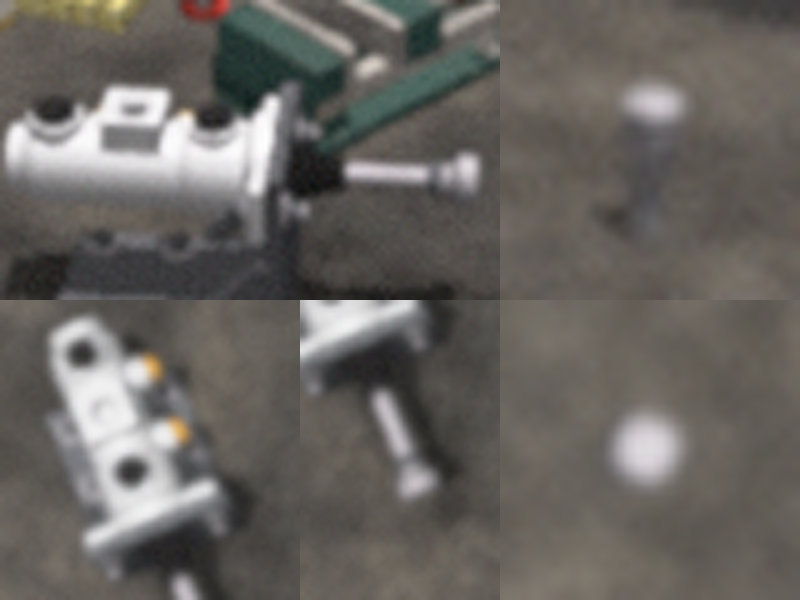

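```bash
python3 - <<'E'
from h import *
S=P("scene");T=P("top")
for n,a,b in [("hole",(201.6,206.4),(180.4,166.6)),("farb",(185.2,206.6),(176,154.6)),("nearb",(217.4,208),(185.6,178.6)),("rod",(269.6,219.4),(203,219.6)),("pin",(307.05,167.7),(324.4,206.5))]:
    p=tri([(S,a),(T,b)]);print(n,p.round(1),np.hypot(*p[:2]).round(),proj(S,p)-a,proj(T,p)-b, atz(T,b,{"pin":44,"rod":80}.get(n,112)).round(1),atz(S,a,{"pin":44,"rod":80}.get(n,112)).round(1))
K,Rm,t=P("wrist");s=r.sense();q=s["eef_rot"];RT=R.from_quat(np.r_[q[1:],q[0]])
print("wristcam in tool",(RT.inv().apply(-Rm.T@t-s["eef_pos"])).round(),(RT.as_matrix().T@Rm.T).round(2).tolist(),K.round())
print(RT.as_matrix().round(2))
E
```

```text
hole [558.2 347.8 110.1] 658.0 [-0.34491635 -0.0904981 ] [0.12282433 0.26854811] [558.6 347.8 112. ] [555.7 350.  112. ]
farb [593.9 362.1 106.3] 696.0 [-0.18987528 -0.052602  ] [0.07063373 0.14643158] [592.9 361.2 112. ] [588.1 369.  112. ]
nearb [524.7 332.7 107.7] 621.0 [-0.30645445 -0.075281  ] [0.10400561 0.24039105] [524.6 332.3 112. ] [520.4 338.1 112. ]
rod [412.6 284.4  83.8] 501.0 [-0.21597504 -0.04044028] [0.06036658 0.17225501] [413.4 285.   80. ] [414.3 279.4  80. ]
pin [456.1 -64.1  42.9] 461.0 [-0.05615116 -0.00802886] [0.01866395 0.05505676] [456.2 -63.9  44. ] [455.3 -62.2  44. ]
wristcam in tool [  73.    1. -142.] [[0.0, -0.96, -0.29], [1.0, 0.0, 0.0], [-0.0, -0.29, 0.96]] [[344.   0. 254.]
 [  0. 344. 189.]
 [  0.   0.   1.]]
[[ 0.97  0.25 -0.  ]
 [ 0.25 -0.97  0.  ]
 [-0.   -0.   -1.  ]]
```

```bash
python3 - <<'E'
from h import *
S=P("scene");T=P("top");k=1.5625
for n,uv in dict(boxleft=(553,240),boxright=(655,262),caseL=(456,235),caseR=(530,252),pole1=(545,250),pole2=(655,303),mug=(418,243)).items(): print(n,atz(S,np.array(uv)/k,0).round())
for n,uv in dict(caseNL=(600,335),caseNR=(760,330),tin=(420,355),pad=(233,352),rb1=(755,325),rb2=(765,460)).items():print(n,*[atz(T,np.array(uv)/k,z).round() for z in(0,150)])
print("tri case corner",tri([(S,np.array((519,170))/k),(T,np.array((600,335))/k)]))
print(proj(S,(159,-630,230))*k,proj(S,(456,-64,200))*k)
im=cams.read_camera("wrist");cv2.imwrite("pics/w0.png",im)
E
```

```text
boxleft [ 381. -310.    0.]
boxright [ 167. -317.    0.]
caseL [ 574. -228.    0.]
caseR [ 407. -232.    0.]
pole1 [ 382. -256.    0.]
pole2 [ 136. -152.    0.]
mug [ 630. -153.    0.]
caseNL [ 438. -251.    0.] [ 424. -202.  150.]
caseNR [ 449. -559.   -0.] [ 433. -473.  150.]
tin [398.  96.   0.] [388. 103. 150.]
pad [402. 455.   0.] [392. 419. 150.]
rb1 [ 459. -551.   -0.] [ 442. -465.  150.]
rb2 [ 205. -547.    0.] [ 219. -463.  150.]
tri case corner [ 427.29067378 -185.2617656   193.00956374]
[706.4042271 112.8156191] [486.34164026 185.37940239]
```

View pics/w0.png

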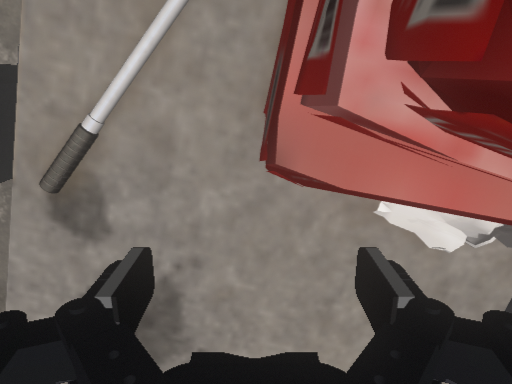

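The wrist view shows the box stack ahead and right, with its nearest corner at (265,165), and free space to the left, so I'll leave by +y and up.

Call:
{"method": "step_arm", "body": {"targets": [[[0.022, -0.088, -0.03], [0, 0, 0], -1], [[0.022, -0.088, -0.03], [0, 0, 0], -1], [[0.022, -0.088, -0.03], [0, 0, 0], -1], [[0.022, -0.088, -0.03], [0, 0, 0], -1], [[0.022, -0.088, -0.02], [0, 0, 0], -1]], "squeeze": 40}}

```text
time: 0.78
eef_pos: [158.7, -356.3, 315.9]
eef_rot: [0.0, 0.992, 0.124, 0.0]
force: [0.3, -0.6, 0.8]
grip_width: 1.0
grip_force: 0.0
```

Call:
{"method": "step_arm", "body": {"targets": [[[0.0856, -0.05, 0], [0, 0, 0], -1], [[0.0856, -0.05, 0], [0, 0, 0], -1], [[0.0856, -0.05, 0], [0, 0, 0], -1], [[0.0856, -0.05, 0], [0, 0, 0], -1], [[0.0856, -0.05, 0], [0, 0, 0], -1]]}}

```text
time: 1.4
eef_pos: [371.7, -148.1, 315.3]
eef_rot: [0.001, 0.992, 0.123, 0.0]
force: [1.0, -0.6, 0.1]
grip_width: 1.001
grip_force: 0.0
```

Call:
{"method": "step_arm", "body": {"targets": [[[0.0856, -0.05, 0.02], [0, 0, 0], -1], [[0.0856, -0.05, 0.02], [0, 0, 0], -1], [[0, 0, 0.09], [0, 0, 0], -1], [[0, 0, 0.09], [0, 0, -0.05], -1], [[0, 0, 0.08], [0, 0, -0.05], -1]]}}

```text
time: 2.02
eef_pos: [455.1, -66.2, 133.4]
eef_rot: [0.0, 0.979, 0.203, -0.0]
force: [0.4, -0.6, -0.1]
grip_width: 0.997
grip_force: 0.0
```

```bash
python3 - <<'E'
from h import *
c=P("wrist");im=cams.read_camera("wrist");s=r.sense()
q=s["eef_rot"];RT=R.from_quat(np.r_[q[1:],q[0]]);print(s["eef_pos"].round(1),RT.as_matrix().round(3).tolist(),s["time"],s["force"].round(1),s["joint_pos"].round(2))
p=proj(c,(456.1,-64,44));print("expected head",p,"foot",proj(c,(456.1,-64,0)))
np.savez("w1.npz",K=c[0],R=c[1],t=c[2])
x,y=int(p[0])-50,int(p[1])-50;x=max(0,min(x,412));y=max(0,min(y,284));print(x,y)
cv2.imwrite("pics/w1.png",np.hstack([cv2.resize(im,(480,360)),cv2.resize(im[y:y+100,x:x+100],(320,320),interpolation=2)[:,:] if 0 else cv2.copyMakeBorder(cv2.resize(im[y:y+100,x:x+100],(320,320),interpolation=2),0,40,0,0,0)]))
E
```

```text
[450.3 -65.7 128.1] [[0.917, 0.398, -0.011], [0.398, -0.917, 0.003], [-0.009, -0.007, -1.0]] 2.075 [-2.6 -0.4 -2.8] [ 0.67  0.22 -0.69  2.08  0.17  0.91 -1.28]
expected head [251.21493792 190.151601  ] foot [251.66321645 174.49354082]
201 140
```

View pics/w1.png

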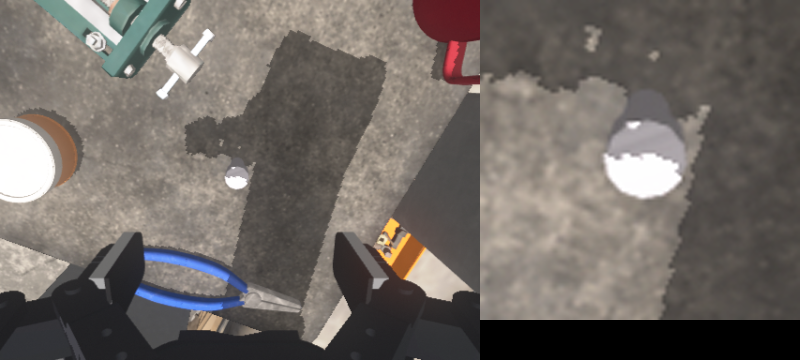

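The pin's head is at full-image (252,189), against (251,190) predicted, so the estimate is right within about 1 mm. I'll let the arm settle before the descent.

Call:
{"method": "step_arm", "body": {"targets": [[[0, 0, 0.02], [0, 0, 0], -1], [[0, 0, 0.02], [0, 0, 0], -1], [[0, 0, 0], [0, 0, 0], -1], [[0, 0, 0], [0, 0, 0], -1]]}}

```text
time: 2.58
eef_pos: [456.6, -66.4, 112.3]
eef_rot: [0.001, 0.98, 0.201, 0.001]
force: [-0.2, 0.5, 0.5]
grip_width: 1.001
grip_force: 0.0
```

```bash
cat > st.py <<'E'
from h import *
import sys
s=r.sense();q=s["eef_rot"];RT=R.from_quat(np.r_[q[1:],q[0]]);m=RT.as_matrix()
print(s["time"],s["eef_pos"].round(2),"zaxis",m[:,2].round(4),"x",m[:,0].round(3),s["force"].round(1),s["grip_width"],s["joint_pos"].round(2))
if len(sys.argv)>3:
    g=np.array([float(v) for v in sys.argv[1:4]]);print("tool shift units",(RT.inv().apply(g-s["eef_pos"])/600).round(4))
E
python3 st.py 456.5 -64.5 24
```

```text
2.575 [456.58 -66.4  112.3 ] zaxis [ 2.e-03 -7.e-04 -1.e+00] x [0.919 0.394 0.002] [-0.2  0.5  0.5] 1.0008721404210408 [ 0.65  0.25 -0.68  2.09  0.21  0.87 -1.31]
tool shift units [ 0.0009 -0.0032  0.1472]
```

Call:
{"method": "step_arm", "body": {"targets": [[[0.001, -0.003, 0.05], [0, 0, 0], -1], [[0, 0, 0.05], [0, 0, 0], -1], [[0, 0, 0.03], [0, 0, 0], -1], [[0, 0, 0.017], [0, 0, 0], -1], [[0, 0, 0], [0, 0, 0], -1]]}}

```text
time: 3.2
eef_pos: [455.6, -64.4, 23.0]
eef_rot: [-0.0, 0.98, 0.201, -0.0]
force: [-0.1, 0.5, 1.0]
grip_width: 1.002
grip_force: 0.0
```

Call:
{"method": "step_arm", "body": {"targets": [[[0, 0, 0], [0, 0, 0], 0], [[0, 0, 0], [0, 0, 0], 0.5], [[0, 0, 0], [0, 0, 0], 1], [[0, 0, 0], [0, 0, 0], 1], [[0, 0, 0], [0, 0, 0], 1]], "squeeze": 40}}

```text
time: 3.82
eef_pos: [455.9, -64.4, 23.4]
eef_rot: [0.0, 0.98, 0.201, 0.0]
force: [0.1, -0.7, 3.6]
grip_width: 0.192
grip_force: 38.9
```

Call:
{"method": "step_arm", "body": {"targets": [[[0, 0, -0.05], [0, 0, 0], 1], [[0, 0, -0.09], [0, 0, 0], 1], [[0, 0, -0.07], [0, 0, 0], 1], [[0.02, -0.025, -0.04], [0, 0, 0], 1], [[0.04, -0.053, 0], [0, 0, 0], 1]]}}

```text
time: 4.45
eef_pos: [471.7, -8.5, 175.0]
eef_rot: [0.001, 0.98, 0.199, 0.002]
force: [1.3, -0.8, -1.2]
grip_width: 0.193
grip_force: 39.1
```

Call:
{"method": "step_arm", "body": {"targets": [[[0.05, -0.066, 0], [0, 0, 0], 1], [[0.05, -0.066, 0], [0, 0, 0], 1], [[0.05, -0.066, 0], [0, 0, 0], 1], [[0.05, -0.066, 0], [0, 0, 0], 1], [[0.05, -0.066, 0], [0, 0, 0], 1]]}}

```text
time: 5.08
eef_pos: [530.2, 235.0, 172.6]
eef_rot: [0.0, 0.98, 0.201, -0.0]
force: [1.2, -0.9, 0.3]
grip_width: 0.186
grip_force: 39.1
```

Call:
{"method": "step_arm", "body": {"targets": [[[0.05, -0.066, 0], [0, 0, 0], 1], [[0.04, -0.053, 0], [0, 0, 0], 1], [[0.02, -0.027, 0], [0, 0, 0], 1], [[0, 0, 0], [0, 0, 0], 1], [[0, 0, 0], [0, 0, 0], 1]]}}

```text
time: 5.7
eef_pos: [556.5, 338.2, 172.7]
eef_rot: [0.001, 0.98, 0.2, -0.0]
force: [-0.7, -0.1, -0.6]
grip_width: 0.191
grip_force: 39.1
```

```bash
python3 st.py 558.5 348 175; python3 - <<'E'
from h import *
c=P("wrist");im=cams.read_camera("wrist");s=r.sense();print(s["eef_pos"])
T=cams.read_camera("top");S=cams.read_camera("scene")
p=proj(c,(558.5,348,112));print("exp hole",p,"far",proj(c,(593,361.5,111)),"near",proj(c,(524.5,332.5,111)))
np.savez("w2.npz",K=c[0],R=c[1],t=c[2]);cv2.imwrite("pics/w2f.png",im);cv2.imwrite("pics/s2f.png",S)
x,y=150,80
m=np.zeros((600,800,3),np.uint8);m[:400,:]=cv2.resize(im[100:250,110:410],(800,400),interpolation=2)
q=proj(P("scene"),(558,348,130)).astype(int);print(q)
m[400:,:266]=cv2.resize(S[q[1]-30:q[1]+30,q[0]-40:q[0]+40],(266,200),interpolation=2)
m[400:,266:532]=cv2.resize(im,(266,200))
cv2.imwrite("pics/m2.png",m)
E
```

```text
5.7 [556.48 338.2  172.67] zaxis [-3.0e-04 -2.4e-03 -1.0e+00] x [ 0.92   0.392 -0.001] [-0.7 -0.1 -0.6] 0.19095364685889737 [-0.06  0.55 -0.78  1.58  0.41  1.18 -2.1 ]
tool shift units [ 0.0095 -0.0137 -0.0039]
[556.63771931 337.99950772 172.81107043]
exp hole [239.90300296 197.67731592] far [241.12693035 137.55085139] near [242.03744785 251.54474961]
[200 199]
```

View pics/m2.png

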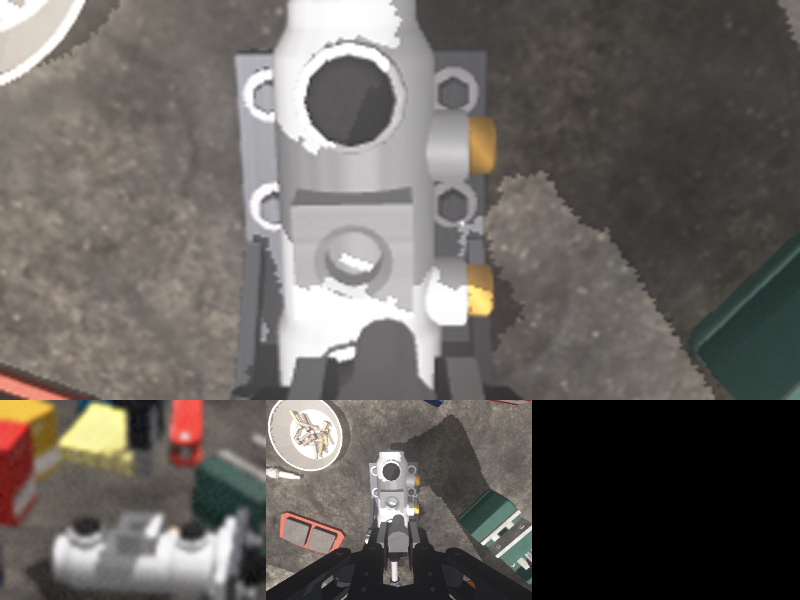

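```bash
python3 - <<'E'
from h import *
z=np.load("w2.npz");c=(z["K"],z["R"],z["t"])
h=atz(c,(241.7,196.4),112);print("hole",h,"far",atz(c,(241.0,137.2),111))
S=P("scene");T=P("top");print("3-view",tri([(S,(201.6,206.4)),(T,(180.4,166.6)),(c,(241.7,196.4))]))
s=r.sense();q=s["eef_rot"];RT=R.from_quat(np.r_[q[1:],q[0]]);e=s["eef_pos"]
for zz in(-23.5,):
  for dx in(-6,0,6): print("foot",dx,proj(c,e+RT.apply([dx,0,-zz])))
print((RT.inv().apply(np.r_[h[:2],e[2]]-e)/600).round(4))
im=cv2.imread("pics/w2f.png");cv2.imwrite("pics/c3.png",cv2.resize(im[190:270,204:304],(800,640),interpolation=2)[:600])
E
```

```text
hole [559.70319736 347.29598299 112.        ] far [593.16183136 361.64801389 111.        ]
3-view [558.58593355 347.40954481 109.68234064]
foot -6 [252.98012289 241.00240327]
foot 0 [252.97748909 230.43509642]
foot 6 [252.97480354 219.6601962 ]
[ 0.0104 -0.0116 -0.    ]
```

View pics/c3.png

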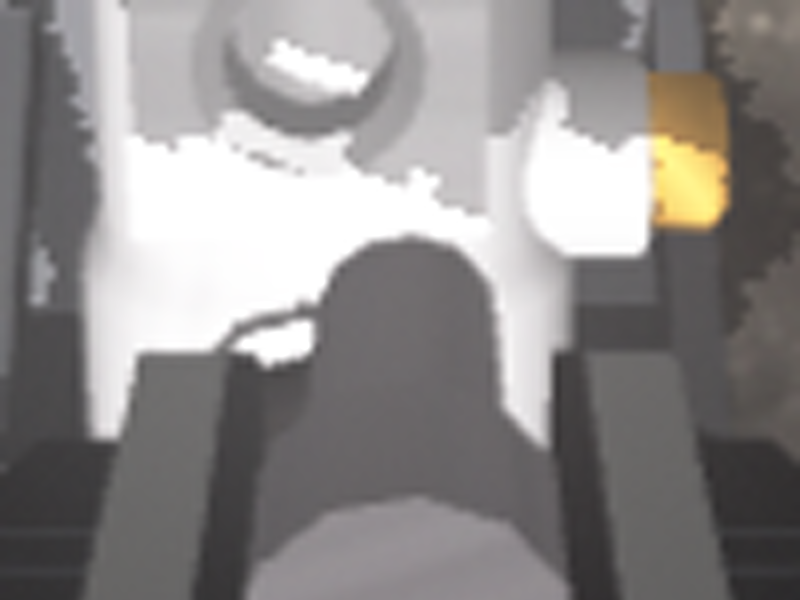

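The hole rim is at (242,197) and the pin foot is centred at x≈255, so the pin sits upright and about 1 mm off in tool y. I'll correct for that and descend.

Call:
{"method": "step_arm", "body": {"targets": [[[0.005, -0.0065, 0], [0, 0, 0], 1], [[0.0043, -0.006, 0.015], [0, 0, 0], 1], [[0, 0, 0.022], [0, 0, 0], 1], [[0, 0, 0.018], [0, 0, 0], 1], [[0, 0, 0], [0, 0, 0], 1]]}}

```text
time: 6.48
eef_pos: [557.6, 348.7, 138.2]
eef_rot: [0.001, 0.98, 0.201, -0.001]
force: [0.7, -0.1, -0.6]
grip_width: 0.191
grip_force: 39.1
```

Call:
{"method": "step_arm", "body": {"targets": [[[0, 0, 0], [0, 0, 0], 1], [[0, 0, 0], [0, 0, 0], 1]]}}

```text
time: 6.72
eef_pos: [558.7, 349.8, 140.6]
eef_rot: [-0.0, 0.98, 0.201, 0.0]
force: [0.3, -0.0, -0.4]
grip_width: 0.19
grip_force: 39.1
```

```bash
python3 st.py 559.0 347.3 115;python3 - <<'E'
from h import *
c=P("wrist");im=cams.read_camera("wrist");print(proj(c,(559.2,347,112)))
cv2.imwrite("pics/c4.png",cv2.resize(im[150:300,154:354],(800,600),interpolation=2))
E
```

```text
6.725 [558.66 349.77 140.61] zaxis [ 9.e-04  5.e-04 -1.e+00] x [0.919 0.394 0.001] [ 0.3 -0.  -0.4] 0.19000291177145107 [-0.09  0.59 -0.77  1.59  0.44  1.14 -2.13]
tool shift units [-0.0011  0.004   0.0427]
[258.46494323 227.84103827]
```

View pics/c4.png

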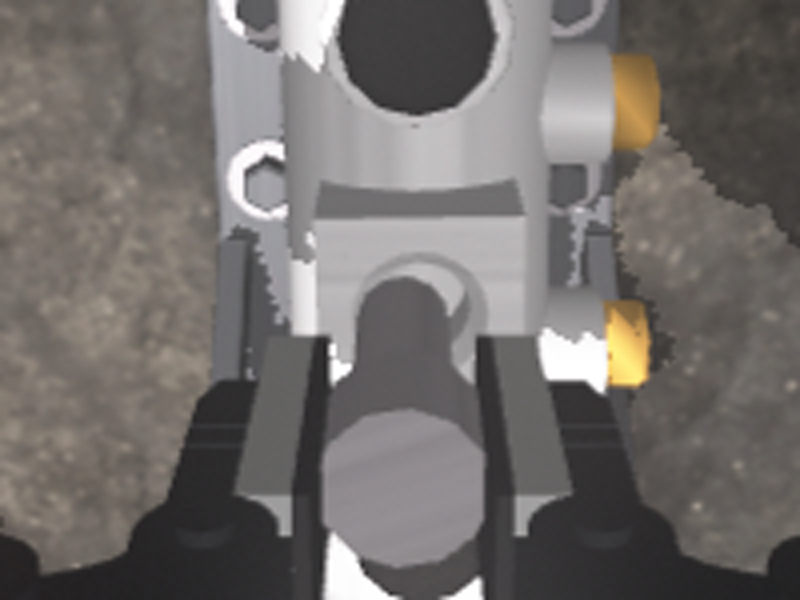

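```bash
python3 - <<'E'
from h import *
c=P("wrist");s=r.sense();q=s["eef_rot"];RT=R.from_quat(np.r_[q[1:],q[0]]);e=s["eef_pos"]
f=lambda uv,z:RT.inv().apply(atz(c,uv,z)-e)
a=f((258.9,213.),112);b=f((254.9,218.4),e[2]-23.4);print(a,b,(a-[9.25,0,0])-(b-[6,0,0]))
E
```

```text
[ 7.85599107  2.98375504 28.59463755] [ 6.86638767  0.86437376 23.40639948] [-2.2603966   2.11938127  5.18823808]
```

Call:
{"method": "step_arm", "body": {"targets": [[[-0.003, 0.0037, 0], [0, 0, 0], 1], [[0, 0, 0.004], [0, 0, 0], 1], [[0, 0, 0.004], [0, 0, 0], 1], [[0, 0, 0.004], [0, 0, 0], 1], [[0, 0, 0], [0, 0, 0], 1]]}}

```text
time: 7.4
eef_pos: [557.4, 346.6, 132.4]
eef_rot: [0.0, 0.98, 0.201, -0.0]
force: [-0.4, -0.5, -0.1]
grip_width: 0.19
grip_force: 39.1
```

Call:
{"method": "step_arm", "body": {"targets": [[[0, 0, 0.004], [0, 0, 0], 1], [[0, 0, 0.004], [0, 0, 0], 1], [[0, 0, 0.003], [0, 0, 0], 1], [[0, 0, 0], [0, 0, 0], 1]]}}

```text
time: 7.9
eef_pos: [557.5, 346.7, 126.0]
eef_rot: [0.0, 0.98, 0.201, -0.0]
force: [-0.5, 0.9, -0.7]
grip_width: 0.186
grip_force: 39.1
```

Call:
{"method": "step_arm", "body": {"targets": [[[0, 0, 0.005], [0, 0, 0], 1], [[0, 0, 0.005], [0, 0, 0], 1], [[0, 0, 0.004], [0, 0, 0], 1], [[0, 0, 0], [0, 0, 0], 1], [[0, 0, 0], [0, 0, 0], 1]]}}

```text
time: 8.52
eef_pos: [557.6, 346.8, 117.9]
eef_rot: [0.0, 0.98, 0.201, 0.0]
force: [0.3, -0.7, -0.5]
grip_width: 0.193
grip_force: 39.1
```

Call:
{"method": "step_arm", "body": {"targets": [[[0, 0, 0.0035], [0, 0, 0], 1], [[0, 0, 0], [0, 0, 0], 1], [[0, 0, 0], [0, 0, 0], 0.4], [[0, 0, 0], [0, 0, 0], 0], [[0, 0, 0], [0, 0, 0], -0.4]]}}

```text
time: 9.15
eef_pos: [557.7, 346.8, 115.9]
eef_rot: [0.0, 0.98, 0.201, 0.0]
force: [0.3, 0.2, -0.3]
grip_width: 0.688
grip_force: 0.0
```

Call:
{"method": "step_arm", "body": {"targets": [[[0, 0, -0.02], [0, 0, 0], -0.4], [[0, 0, -0.05], [0, 0, 0], -0.4], [[0, 0, -0.06], [0, 0, 0], -0.4], [[0, 0, 0], [0, 0, 0], -0.4], [[0, 0, 0], [0, 0, 0], -0.4]]}}

```text
time: 9.78
eef_pos: [557.5, 346.5, 193.8]
eef_rot: [0.0, 0.98, 0.201, -0.0]
force: [-0.2, 0.3, -0.4]
grip_width: 0.704
grip_force: 0.0
```

```bash
python3 st.py;python3 - <<'E'
from h import *
c=P("wrist");im=cams.read_camera("wrist");print(proj(c,(557.6,346.8,135)));np.savez("w5.npz",K=c[0],R=c[1],t=c[2])
cv2.imwrite("pics/w5f.png",im)
S=cams.read_camera("scene");cv2.imwrite("pics/s5f.png",S)
m=np.zeros((600,800,3),np.uint8);m[:300,:400]=cv2.resize(im[100:250,154:354],(400,300));m[:300,400:]=cv2.resize(S[180:240,170:250],(400,300),interpolation=2)
m[300:,:400]=cv2.resize(im,(400,300))
cv2.imwrite("pics/m5.png",m)
E
```

```text
9.775 [557.46 346.52 193.8 ] zaxis [ 1.e-04 -5.e-04 -1.e+00] x [ 0.919  0.394 -0.   ] [-0.2  0.3 -0.4] 0.7037925236399206 [-0.07  0.54 -0.79  1.55  0.4   1.22 -2.1 ]
[253.05408236 207.14964383]
```

View pics/m5.png

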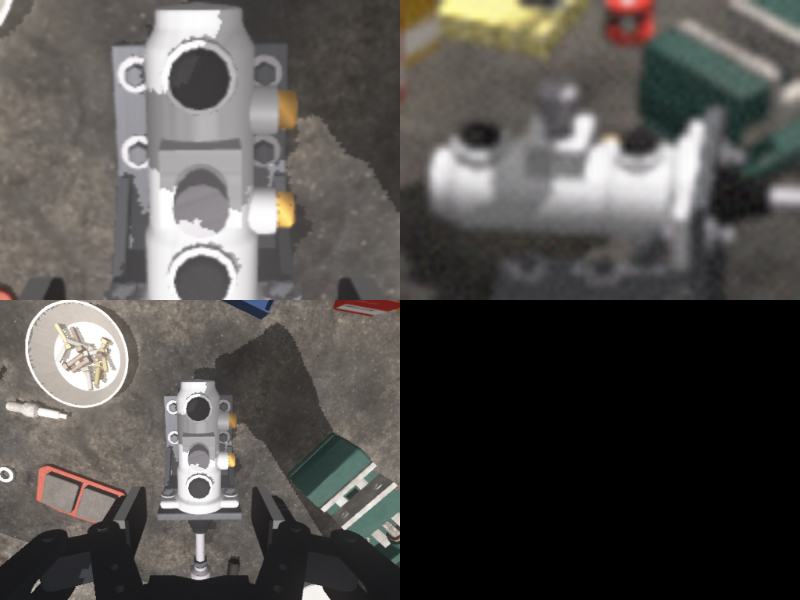

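The pin stands upright in the hole with its head clear of the boss. Next I'll back off along the bore with the fingers shut and go down in front of the rod face.

Call:
{"method": "step_arm", "body": {"targets": [[[-0.03, 0, 0], [0, 0, 0], 0], [[-0.07, 0, 0], [0, 0, 0], 1], [[-0.08, 0, 0], [0, 0, 0], 1], [[-0.08, 0, 0], [0, 0, 0], 1], [[-0.07, 0, 0], [0, 0, 0], 1]]}}

```text
time: 10.5
eef_pos: [373.4, 267.5, 192.6]
eef_rot: [0.0, 0.98, 0.201, -0.001]
force: [0.6, -0.5, 0.5]
grip_width: -0.002
grip_force: 0.0
```

Call:
{"method": "step_arm", "body": {"targets": [[[-0.017, 0, 0.02], [0, 0, 0], 1], [[0, 0, 0.07], [0, 0, 0], 1], [[0, 0, 0.07], [0, 0, 0], 1], [[0, 0, 0.056], [0, 0, 0], 1], [[0, 0, 0], [0, 0, 0], 1]]}}

```text
time: 11.12
eef_pos: [364.3, 263.5, 61.5]
eef_rot: [0.001, 0.98, 0.201, -0.003]
force: [0.9, 0.5, 0.1]
grip_width: -0.001
grip_force: 0.0
```

```bash
cat > ax.py <<'E'
from h import *
s=r.sense();e=s["eef_pos"];d=e-np.array([557.6,346.8,0]);q=s["eef_rot"];m=R.from_quat(np.r_[q[1:],q[0]]).as_matrix();u=np.array([.919,.394,0])
print(s["time"],"tcp x cyl",65+d@u,"lat",d@[.394,-.919,0],"z",e[2],"z ax",m[:,2].round(4),"F",s["force"].round(1),"Faxial",s["force"]@u,s["grip_width"],s["joint_pos"].round(2))
E
python3 ax.py
```

```text
11.125 tcp x cyl -145.4325950794251 lat 0.3539418955010523 z 61.49843451736102 z ax [-0.0065 -0.0024 -1.    ] F [0.9 0.5 0.1] Faxial 0.9970546641971019 -0.0009040139394922038 [ 0.01  0.37 -0.84  2.14  0.38  0.79 -2.24]
```

Call:
{"method": "step_arm", "body": {"targets": [[[0.015, 0, 0], [0, 0, 0], 1], [[0.015, 0, 0], [0, 0, 0], 1], [[0.01, 0, 0], [0, 0, 0], 1], [[0.005, 0, 0], [0, 0, 0], 1], [[0.005, 0, 0], [0, 0, 0], 1]]}}

```text
time: 11.75
eef_pos: [394.0, 276.6, 64.3]
eef_rot: [0.0, 0.98, 0.201, 0.0]
force: [0.0, -0.0, 0.0]
grip_width: 0.005
grip_force: 0.0
```

```bash
python3 ax.py
```

```text
11.75 tcp x cyl -113.02663683125866 lat 0.07229428499735589 z 64.32233512564417 z ax [ 2.e-04 -2.e-04 -1.e+00] F [ 0. -0.  0.] Faxial -0.008990257070866018 0.00506884253853417 [-0.01  0.41 -0.82  2.08  0.41  0.82 -2.24]
```

Call:
{"method": "step_arm", "body": {"targets": [[[0.004, 0, 0], [0, 0, 0], 1], [[0.004, 0, 0], [0, 0, 0], 1], [[0.004, 0, 0], [0, 0, 0], 1], [[0.004, 0, 0], [0, 0, 0], 1], [[0.004, 0, 0], [0, 0, 0], 1]]}}

```text
time: 12.38
eef_pos: [404.7, 281.2, 64.1]
eef_rot: [0.0, 0.98, 0.201, -0.0]
force: [-0.7, 0.2, 0.1]
grip_width: 0.0
grip_force: 0.3
```

Call:
{"method": "step_arm", "body": {"targets": [[[0.004, 0, 0], [0, 0, 0], 1], [[0.004, 0, 0], [0, 0, 0], 1], [[0.004, 0, 0], [0, 0, 0], 1], [[0.003, 0, 0], [0, 0, 0], 1], [[0.002, 0, 0], [0, 0, 0], 1]]}}

```text
time: 13.0
eef_pos: [413.7, 285.1, 64.0]
eef_rot: [0.0, 0.98, 0.201, -0.001]
force: [-2.5, -1.0, 0.8]
grip_width: 0.001
grip_force: 1.3
```

```bash
python3 ax.py
```

```text
13.0 tcp x cyl -91.50061877593356 lat -0.017795324015733433 z 63.975991464053195 z ax [-9.e-04 -7.e-04 -1.e+00] F [-2.5 -1.   0.8] Faxial -2.642960237223923 0.0005403270153351111 [-0.02  0.44 -0.81  2.03  0.43  0.84 -2.24]
```

Call:
{"method": "step_arm", "body": {"targets": [[[0.003, 0, 0], [0, 0, 0], 1], [[0.003, 0, 0], [0, 0, 0], 1], [[0.003, 0, 0], [0, 0, 0], 1], [[0.003, 0, 0], [0, 0, 0], 1], [[0.002, 0, 0], [0, 0, 0], 1]]}}

```text
time: 13.62
eef_pos: [421.6, 288.5, 64.0]
eef_rot: [0.0, 0.98, 0.201, -0.0]
force: [-3.9, -1.1, 0.7]
grip_width: -0.001
grip_force: 2.3
```

Call:
{"method": "step_arm", "body": {"targets": [[[0.003, 0, 0], [0, 0, 0], 1], [[0.003, 0, 0], [0, 0, 0], 1], [[0.003, 0, 0], [0, 0, 0], 1], [[0.002, 0, 0], [0, 0, 0], 1]]}}

```text
time: 14.12
eef_pos: [425.5, 290.2, 63.5]
eef_rot: [0.001, 0.98, 0.201, -0.003]
force: [-8.3, -2.4, 3.8]
grip_width: -0.002
grip_force: 4.5
```

```bash
python3 ax.py
```

```text
14.125 tcp x cyl -78.68821046179525 lat -0.025410260696654922 z 63.54699051017651 z ax [-0.0045 -0.0033 -1.    ] F [-8.3 -2.4  3.8] Faxial -8.591038115516717 -0.0020248286681945893 [-0.03  0.46 -0.8   2.    0.44  0.86 -2.24]
```

Call:
{"method": "step_arm", "body": {"targets": [[[0.002, 0, 0], [0, 0, 0], 1], [[0.003, 0, 0], [0, 0, 0], 1], [[0.003, 0, 0], [0, 0, 0], 1], [[0.002, 0, 0], [0, 0, 0], 1], [[0.001, 0, 0], [0, 0, 0], 1]]}}

```text
time: 14.75
eef_pos: [430.8, 292.5, 63.4]
eef_rot: [0.001, 0.98, 0.201, -0.003]
force: [-9.1, -3.3, 4.2]
grip_width: -0.0
grip_force: 5.2
```

```bash
python3 ax.py
```

```text
14.75 tcp x cyl -72.91291068288515 lat -0.10692194206814097 z 63.38318827111029 z ax [-0.0058 -0.0042 -1.    ] F [-9.1 -3.3  4.2] Faxial -9.694310024204736 -5.298153615811256e-05 [-0.04  0.47 -0.79  1.98  0.44  0.87 -2.23]
```

Call:
{"method": "step_arm", "body": {"targets": [[[0.002, 0, 0], [0, 0, 0], 1], [[0.002, 0, 0], [0, 0, 0], 1], [[0.002, 0, 0], [0, 0, 0], 1], [[0, 0, 0], [0, 0, 0], 1]]}}

```text
time: 15.25
eef_pos: [433.8, 293.9, 63.3]
eef_rot: [0.002, 0.98, 0.201, -0.003]
force: [-11.0, -3.9, 4.9]
grip_width: -0.001
grip_force: 5.4
```

Call:
{"method": "step_arm", "body": {"targets": [[[0.0015, 0, 0], [0, 0, 0], 1], [[0.0015, 0, 0], [0, 0, 0], 1], [[0, 0, 0], [0, 0, 0], 1]]}}

```text
time: 15.62
eef_pos: [434.0, 294.0, 63.0]
eef_rot: [0.002, 0.979, 0.201, -0.005]
force: [-13.9, -4.9, 5.8]
grip_width: 0.002
grip_force: 6.9
```

```bash
python3 ax.py
```

```text
15.625 tcp x cyl -69.36931154005293 lat -0.11869531577571664 z 63.01825829976851 z ax [-0.0087 -0.0064 -0.9999] F [-13.9  -4.9   5.8] Faxial -14.682885245619993 0.001701337560057011 [-0.04  0.48 -0.79  1.97  0.44  0.88 -2.23]
```

Call:
{"method": "step_arm", "body": {"targets": [[[0.001, 0, 0], [0, 0, 0], 1], [[0.0006, 0, 0], [0, 0, 0], 1], [[0, 0, 0], [0, 0, 0], 1], [[0, 0, 0], [0, 0, 0], 1]]}}

```text
time: 16.12
eef_pos: [434.1, 294.0, 62.9]
eef_rot: [0.003, 0.979, 0.202, -0.006]
force: [-13.9, -5.5, 7.2]
grip_width: 0.001
grip_force: 7.8
```

```bash
python3 ax.py
```

```text
16.125 tcp x cyl -69.34904789863037 lat -0.11788294971667106 z 62.8697211264228 z ax [-0.0101 -0.0075 -0.9999] F [-13.9  -5.5   7.2] Faxial -14.966301800074849 0.0006371839274475521 [-0.04  0.48 -0.79  1.97  0.44  0.88 -2.23]
```

Call:
{"method": "step_arm", "body": {"targets": [[[0.001, 0, 0], [0, 0, 0], 1], [[0.001, 0, 0], [0, 0, 0], 1], [[0, 0, 0], [0, 0, 0], 1], [[0, 0, 0], [0, 0, 0], 1]]}}

```text
time: 16.62
eef_pos: [434.1, 294.0, 62.6]
eef_rot: [0.003, 0.979, 0.202, -0.007]
force: [-17.7, -5.1, 7.9]
grip_width: -0.001
grip_force: 8.9
```

```bash
python3 ax.py
```

```text
16.625 tcp x cyl -69.32541341716649 lat -0.09375593229679673 z 62.62331236428773 z ax [-0.012  -0.0089 -0.9999] F [-17.7  -5.1   7.9] Faxial -18.318568951998188 -0.001452188963838358 [-0.04  0.49 -0.79  1.97  0.44  0.88 -2.23]
```

Call:
{"method": "step_arm", "body": {"targets": [[[0, 0, 0], [0, 0, 0], 1], [[0, 0, 0], [0, 0, 0], 1], [[0, 0, 0], [0, 0, 0], 1]]}}

```text
time: 17.0
eef_pos: [434.1, 293.9, 62.6]
eef_rot: [0.003, 0.979, 0.202, -0.007]
force: [-16.5, -6.6, 9.5]
grip_width: -0.001
grip_force: 8.9
```

```bash
python3 ax.py; python3 - <<'E'
from h import *
S=cams.read_camera("scene");b=cv2.imread("pics/s5f.png");f=lambda i:cv2.resize(i[180:240,170:250],(400,300),interpolation=2)
cv2.imwrite("pics/m6.png",np.hstack([f(b),f(S)]))
E
```

```text
17.0 tcp x cyl -69.35601055111036 lat -0.07425694810372764 z 62.61414171297594 z ax [-0.0121 -0.009  -0.9999] F [-16.5  -6.6   9.5] Faxial -17.753273695015082 -0.0012042761812030265 [-0.04  0.49 -0.79  1.97  0.44  0.88 -2.23]
```

View pics/m6.png

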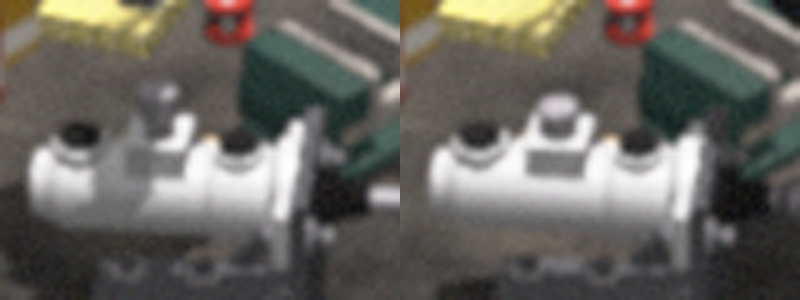

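The pin's head has dropped onto the boss: its top went from row 90 to row 98 in the enlarged crop, and the gap below it is gone. Now I'll ease the rod out slowly.

Call:
{"method": "step_arm", "body": {"targets": [[[-0.002, 0, 0], [0, 0, 0], 1], [[-0.002, 0, 0], [0, 0, 0], 1], [[-0.002, 0, 0], [0, 0, 0], 1], [[-0.002, 0, 0], [0, 0, 0], 1], [[-0.002, 0, 0], [0, 0, 0], 1]]}}

```text
time: 17.68
eef_pos: [432.2, 293.2, 63.4]
eef_rot: [0.001, 0.979, 0.201, -0.003]
force: [-9.9, -3.2, 3.8]
grip_width: 0.004
grip_force: 5.1
```

Call:
{"method": "step_arm", "body": {"targets": [[[-0.002, 0, 0], [0, 0, 0], 1], [[-0.002, 0, 0], [0, 0, 0], 1], [[-0.002, 0, 0], [0, 0, 0], 1], [[-0.002, 0, 0], [0, 0, 0], 1], [[-0.002, 0, 0], [0, 0, 0], 1]]}}

```text
time: 18.3
eef_pos: [430.0, 292.2, 64.2]
eef_rot: [-0.0, 0.98, 0.201, 0.0]
force: [-3.6, -0.4, 0.4]
grip_width: 0.0
grip_force: 1.7
```

Call:
{"method": "step_arm", "body": {"targets": [[[-0.003, 0, 0], [0, 0, 0], 1], [[-0.003, 0, 0], [0, 0, 0], 1], [[-0.003, 0, 0], [0, 0, 0], 1], [[-0.003, 0, 0], [0, 0, 0], 1], [[-0.003, 0, 0], [0, 0, 0], 1]]}}

```text
time: 18.92
eef_pos: [422.0, 288.6, 64.3]
eef_rot: [-0.0, 0.98, 0.201, 0.0]
force: [-2.9, 0.7, -0.1]
grip_width: 0.001
grip_force: 0.8
```

Call:
{"method": "step_arm", "body": {"targets": [[[-0.003, 0, 0], [0, 0, 0], 1], [[-0.003, 0, 0], [0, 0, 0], 1], [[-0.003, 0, 0], [0, 0, 0], 1], [[-0.003, 0, 0], [0, 0, 0], 1], [[-0.003, 0, 0], [0, 0, 0], 1]]}}

```text
time: 19.55
eef_pos: [413.6, 284.9, 64.2]
eef_rot: [0.0, 0.98, 0.201, 0.0]
force: [-0.4, -0.6, 0.1]
grip_width: -0.0
grip_force: 0.0
```

Call:
{"method": "step_arm", "body": {"targets": [[[-0.004, 0, 0], [0, 0, 0], 1], [[-0.004, 0, 0], [0, 0, 0], 1], [[-0.004, 0, 0], [0, 0, 0], 1], [[-0.004, 0, 0], [0, 0, 0], 1], [[-0.004, 0, 0], [0, 0, 0], 1]]}}

```text
time: 20.18
eef_pos: [402.3, 280.2, 64.1]
eef_rot: [0.0, 0.98, 0.201, 0.0]
force: [0.1, -0.2, -0.3]
grip_width: -0.001
grip_force: 0.0
```

```bash
python3 ax.py
```

```text
20.175 tcp x cyl -104.01900349484222 lat 0.0411277509170602 z 64.14961834546538 z ax [ 1.e-04 -1.e-04 -1.e+00] F [ 0.1 -0.2 -0.3] Faxial 0.01655954065020645 -0.0005853137698521453 [-0.02  0.42 -0.81  2.06  0.42  0.83 -2.24]
```

Call:
{"method": "step_arm", "body": {"targets": [[[-0.01, 0, 0], [0, 0, 0], 1], [[-0.025, 0, 0], [0, 0, 0], 1], [[-0.025, 0, 0], [0, 0, 0], 1], [[0, 0, -0.05], [0, 0, 0], 1], [[0, 0, -0.08], [0, 0, 0], 1]]}}

```text
time: 20.8
eef_pos: [367.1, 264.6, 141.6]
eef_rot: [0.001, 0.979, 0.202, -0.002]
force: [0.4, -0.5, 0.4]
grip_width: 0.003
grip_force: 0.0
```

Call:
{"method": "step_arm", "body": {"targets": [[[0, 0, -0.06], [0, 0, 0], 1], [[0, 0, 0], [0, 0, 0], 1], [[0, 0, 0], [0, 0, 0], 1], [[0, 0, 0], [0, 0, 0], 1]]}}

```text
time: 21.3
eef_pos: [368.2, 265.2, 176.8]
eef_rot: [0.001, 0.98, 0.201, -0.001]
force: [0.1, 0.3, 0.2]
grip_width: -0.002
grip_force: 0.0
```

```bash
python3 ax.py; python3 - <<'E'
from h import *
S=cams.read_camera("scene").astype(int);f=cv2.imread("pics/m6.png")
g=lambda i:cv2.resize(i.astype(np.uint8)[180:240,170:250],(400,300),interpolation=2).astype(int)
c=g(S)
for n,h in(("before",f[:,:400]),("home",f[:,400:])): print(n,np.abs(c[75:145,130:190]-h[75:145,130:190]).mean())
b=cv2.imread("pics/scene0.png").astype(int)
for n,p in dict(pad=(402,455,8),tin=(398,96,20),mug=(630,-153,48)).items():
    u,v=proj(P("scene"),p).astype(int);print(n,np.abs(S-b)[v-15:v+15,u-20:u+20].mean().round(1))
E
```

```text
21.3 tcp x cyl -141.17239240076134 lat 0.37539511223461575 z 176.791651108983 z ax [-0.0024 -0.0016 -1.    ] F [0.1 0.3 0.2] Faxial 0.20145383475369796 -0.0021638960106089033 [ 0.15  0.18 -0.94  2.03  0.17  1.02 -2.05]
before 35.01269841269841
home 3.545714285714286
pad 2.3
tin 31.1
mug 9.4
```

```bash
python3 - <<'E'
from h import *
T=cams.read_camera("top");b=cv2.imread("pics/top0.png")
cv2.imwrite("pics/t7.png",T)
for n,(u,v) in dict(tin=(269,227),mug=(359,142),pad=(149,225)).items():
    A,B=[i[v-16:v+16,u-22:u+22].astype(np.float32).mean(2) for i in(T,b)]
    print(n,np.abs(A-B).mean(),cv2.phaseCorrelate(B,A))
E
```

```text
tin 35.40459 ((0.7673717353035556, 0.09273461537880223), 0.8491069462564257)
mug 8.167614 ((0.5271311173924396, -0.04460215945514534), 1.0035789016220305)
pad 16.414299 ((0.9510472906503118, -0.04808267100901631), 0.3945378616452217)
```

```bash
python3 - <<'E'
from h import *
T=cv2.imread("pics/t7.png");b=cv2.imread("pics/top0.png");w=cv2.createHanningWindow((44,32),cv2.CV_32F)
for n,(u,v) in dict(tin=(269,227),mug=(359,142),pad=(149,225),tray=(155,103),blue=(293,101)).items():
    A,B=[cv2.Laplacian(i[v-16:v+16,u-22:u+22].astype(np.float32).mean(2),cv2.CV_32F,ksize=5) for i in(T,b)]
    print(n,cv2.phaseCorrelate(B,A,w),cv2.phaseCorrelate(B,B,w)[0])
for i in(b,T):
    g=i[207:247,247:291].mean(2);print([(np.argwhere(g>t).mean(0)+[207,247]).round(1).tolist()+[int((g>t).sum())] for t in(90,120,180)])
E
```

```text
tin ((0.8102914054959136, -0.03521223157574127), 0.6560373394025697) (0.5000000000016165, 3.232969447708456e-13)
mug ((0.5314341770399658, -0.019456074789509614), 0.9726246939765082) (0.5000000000000924, -1.0658141036401503e-14)
pad ((0.9960802078453668, -0.2061260327521417), 0.41870200170411004) (0.49999999999990763, -3.907985046680551e-14)
tray ((0.5086065714131074, 0.07193974232244393), 1.036002328329616) (0.4999999999993534, 6.465938895416912e-13)
blue ((0.4212085557078247, 0.09239118519077216), 1.2056007332272) (0.4999999999999929, 0.0)
[[229.5, 271.3, 1346], [226.7, 268.5, 477], [226.6, 268.5, 390]]
[[222.4, 271.9, 962], [225.8, 269.0, 412], [220.7, 272.4, 109]]
```

```bash
python3 -c "
from plant import r
print(r.close_job())"
```

```text
the job is handed in; nothing more can be done
None
```

The job is handed in at about 21 s: the stop pin is home on the boss, the pistons bottomed at about 18 N and the rod was eased out with the arm clear. The pad, tin and mug show no measurable movement (the tin partly in shadow); the hand-in returned no verdict.

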